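# Make up a painting kit and a printing kit in the craft room

## Task

Make up the two craft kits from the stock on the green cutting mat. The painting kit goes in the tray with two compartments: the brush lying flat in the narrow one and the low black paint tub in the wide one; the printing kit goes in the tray with three compartments: the stamp upright in the long one, and the tall lidded jar and the roll of tape in the two square ones, one in each, whichever way round. Everything stands flat on the tray floor, and the clear cup, the glue bottle and the cardboard tube stay standing where they are.

Things in the scene. Friction and masses are not known exactly. Their poses are not given: they have to be found in the camera images.
- tray_two: Two-compartment tray, fixed: grey floor, light wooden walls, 158 x 158 mm outside. Origin at the centre of the underside, z up. Floor top at 3 mm; walls and the one divider 4 mm thick, tops at 10 mm. Wide compartment (tub): x -75..75, y -11..75 mm. Narrow compartment (brush, lying along the tray's x): x -75..75, y -75..-15 mm.
- tray_three: Three-compartment tray, fixed: grey floor, light wooden walls, 180 (x) x 168 (y) mm outside. Origin at the centre of the underside, z up. Floor top at 3 mm; walls and dividers 4 mm thick, tops at 10 mm. Long compartment (stamp): x -86..86, y -80..-8 mm. Square compartments (jar, tape, either way round): x -86..-2 and x 2..86, both y -4..80 mm.
- brush: Chubby paint brush lying flat, 123 mm long along its x. Wooden handle x -62..12 mm, 22 mm wide (y), 20 mm high; steel ferrule and pale bristles x 12..61 mm, 36 mm wide, 18 to 19 mm high. Origin on its underside at mid-length, z up; centre of mass near x = -5 mm. Grip it across the handle at about x = -8 mm.
- tub: Low round black paint tub with a closed lid, body 60 mm and lid 64 mm across, 38 mm high (lid: top 8 mm). Origin at the centre of its underside, z up.
- jar: Tall narrow white paint jar with a grey screw lid, 46 mm across, 76 mm high. Origin at the centre of its underside, z up.
- tape: Roll of cream paper tape lying flat, 60 mm outside, 38 mm hole, 30 mm high. Origin at the centre of its underside, z up.
- stamp: Wooden printing stamp, block 56 (x) x 44 (y) x 22 mm with a black rubber sole, and on its middle an upright dark round handle 26 mm across from 22 to 62 mm height. Origin at the centre of its underside, z up.
- cup: Bystander to leave alone: open clear plastic cup standing upright, 70 mm across the rim, 90 mm high. Origin at the centre of its underside.
- glue: Bystander to leave alone: white glue bottle with a pointed nozzle standing upright, 44 mm across, 112 mm high. Origin at the centre of its underside.
- tube: Bystander to leave alone: open cardboard tube standing upright, 44 mm across, 95 mm high. Origin at the centre of its underside.

How it is judged:
At the end, for the whole second after the job is handed in: Tub in the wide, brush in the narrow compartment of the two-compartment tray; stamp in the long, jar and tape in one square compartment each of the three-compartment tray; every underside within 4 mm of the tray floor, tilted less than 0.12 rad, released and at rest (z of brush in the frame of tray_two between -0.001 and 0.007 m and angle between each of brush, tub, jar, tape, stamp's own z axis and vertical below 0.12 rad and linear speed of each of brush, tub, jar, tape, stamp below 0.02 m/s and angular speed of each of brush, tub, jar, tape, stamp below 0.2 rad/s and z of tub in the frame of tray_two between -0.001 and 0.007 m and z of jar in the frame of tray_three between -0.001 and 0.007 m and z of tape in the frame of tray_three between -0.001 and 0.007 m and z of stamp in the frame of tray_three between -0.001 and 0.007 m and x of tub in the frame of tray_two between -0.075 and 0.075 m and y of tub in the frame of tray_two between -0.011 and 0.075 m and x of brush in the frame of tray_two between -0.075 and 0.075 m and y of brush in the frame of tray_two between -0.075 and -0.015 m and x of stamp in the frame of tray_three between -0.086 and 0.086 m and y of stamp in the frame of tray_three between -0.08 and -0.008 m and ((x of jar in the frame of tray_three between -0.086 and -0.002 m and y of jar in the frame of tray_three between -0.004 and 0.08 m and x of tape in the frame of tray_three between 0.002 and 0.086 m and y of tape in the frame of tray_three between -0.004 and 0.08 m) or (x of jar in the frame of tray_three between 0.002 and 0.086 m and y of jar in the frame of tray_three between -0.004 and 0.08 m and x of tape in the frame of tray_three between -0.086 and -0.002 m and y of tape in the frame of tray_three between -0.004 and 0.08 m))); the robot touches nothing.
It fails at once if the clear cup is knocked over or shifted by more than 25 mm (distance of cup from where it was at the start of the episode above 0.025 m or angle between cup's own z axis and vertical above 0.3 rad).
It fails at once if the glue bottle is knocked over or shifted by more than 25 mm (distance of glue from where it was at the start of the episode above 0.025 m or angle between glue's own z axis and vertical above 0.3 rad).
It fails at once if the cardboard tube is knocked over or shifted by more than 25 mm (distance of tube from where it was at the start of the episode above 0.025 m or angle between tube's own z axis and vertical above 0.3 rad).
It also fails if it takes over 120 s, if anything falls off the work surface, if the arm or the gripper's body presses on something with over 40 N, if the wrist force passes 120 N, or if a joint passes its speed limit or range.

## Robot

A 6-joint arm with a two-finger parallel gripper is mounted at the origin on the work surface. World frame = base frame: x ahead of the robot, y to its left, z up, the work surface at z = 0. Lengths are in m, angles in rad, forces in N, time in s.
With the tool pointing down it reaches from about 0.35 to 0.875 m from the base axis. Payload 4.2 kg.
Tool frame: the origin (TCP) lies at the very end of the fingers, on their centre line; the grasp point (between the pads) lies 19 mm behind it (env.grip_depth is the z of the grasp point in the tool frame, in m); z points along the fingers, y is the line along which they close (so a half turn about z gives the same grasp; the last joint's range is limited). The gripper opens to 87 mm and grips with 3 to 60 N. Pads are 19 mm wide; open, the fingers measure 117 mm over their backs; the gripper's body (75 mm by 190 mm) begins 51 mm behind the grasp point.
Start: joints at [-0.893, 0.385, 0.008, 0, -1.194, -0.259], TCP at [0.254, -0.571, 0.223] pointing down, gripper open.
Joint ranges: [-3.14, 3.14], [-1.21, 2.06], [-1.07, 1.41], [-3.16, 2.05], [-2.99, -0.16], [-3.1, 3.1]. Speed limits (rad/s): [2.79, 2.79, 3.14, 3.14, 3.14, 3.14].

## Interface

Orientations are given as a unit quaternion [x, y, z, w].
In Python, from station import env gives the robot as it stands. Calls block until the motion is done:
- env.goto(position, orientation): joint-space move of the TCP to a pose.
- env.movel(position, v=0.15, frame=None): straight line of the TCP; frame=None keeps the orientation; v is the mean speed in m/s.
- env.move_joints(angles): joint-space move.
- env.set_gripper(opening, force=None): opening from 0.0 (shut) to 1.0 (fully open); force is the grip in N (None keeps the last); returns when the fingers have stopped.
- env.pause(seconds).
- env.inverse_kinematics(position, orientation): joint angles nearest the present ones, or None.
- env.sense(): the state.
- env.get_image(name): name is "side" or "top" or "wrist"; returns the picture (400x640x3 uint8, red, green, blue); there is no depth.
- env.calibration(name): a dict with "fovy" (degrees; the focal length in pixels is half the picture's height over the tangent of half this angle, whatever the lens; pixels are square), "cx", "cy" (the principal point, pixels), "extrinsics" (4x4, takes a point from camera to world coordinates). Camera axes: x right, y up, looking along -z (the intrinsics and any distortion apply to the point x, -y, -z); pixel columns grow to the right and rows downward; lengths in m; the calibration is good to about 2 mm. A picture is of the moment at which its call begins: read the wrist's pose just before it. calibration takes no time and is no camera call; for the wrist camera it gives the pose at the moment of the call.
A pose or a line that the arm cannot do raises env.MotionError and nothing moves.
- env.close_job(): hands the job in; it is judged then, once.
Trained networks look in the newest picture that a camera, given by its name, has taken for a name from the list of things; names that differ only in an ending like _2 or _b are one class to them, and where a whole thing is asked for, a point or a joint stands for the part that bears it (a point fixed in the world has none). Each returns a list of dicts, best first, with "p" (0 to 1); they miss things now and then, are a little off and sometimes report something else, mostly with a low value. They report only what shows in the picture. A call takes as long as a camera call.
- env.regions_of(camera, target): "pixels" (400x640 bool, what is visible of it).
- env.spot_point(camera, target): "position" ([x, y, z] in m, in world coordinates, good to about 4 mm: a listed point, or the origin of a listed thing).
The state is a dict: "t": time; "joint_positions": joint angles; "dq": joint speeds; "joint_torque": joint torques, N m; "tool_pos": TCP position; "tcp_rot": TCP orientation; "wrist_force": force on the tool from outside, world axes, zero at the start; "ft_torque": the same for the moment, N m; "gripper_width": opening from 0.0 (shut) to 1.0 (fully open); "grasp_force": force on a finger pad.
Only numpy, scipy, OpenCV 4.12 (cv2) and the standard library are available. Lean on these libraries where they do the work, as an engineer would, in place of code of your own. Each camera call takes 0.05 s, during which the arm holds its last target. There are 200 camera calls.

## Working session

There is one attempt and no reset: what is moved stays moved. The work goes in short steps, each a Python script; the robot and the scene stay as the last script left them, time stands still between calls to the robot, and variables do not carry over. Pictures are saved under pics/ and viewed, at most 14 in all, crops included, and the job is handed in when it is done.

```bash
mkdir -p pics; ls; python3 - <<'E'
from station import env
import cv2,numpy as np
for c in("top","side"):
    im=env.get_image(c); cv2.imwrite(f"pics/{c}0.png",im[:,:,::-1])
    k=env.calibration(c); print(c,k["fovy"],k["cx"],k["cy"],[q for q in k if q not in("fovy","cx","cy","extrinsics")],np.round(k["extrinsics"],3).tolist())
    for n in "tray_two tray_three brush tub jar tape stamp cup glue tube".split():
        r=env.spot_point(c,n); print(n,[(np.round(d["position"],3).tolist(),round(d["p"],2)) for d in r[:3]])
print(env.sense())
E
```

```text
pics
top 55.32658655174825 318.50425911886674 197.30872165665252 [] [[0.027, 0.991, -0.133, 0.443], [-0.999, 0.022, -0.038, -0.019], [-0.035, 0.134, 0.99, 0.992], [0.0, 0.0, 0.0, 1.0]]
tray_two [([0.49, 0.296, 0.002], 0.82)]
tray_three [([0.532, -0.298, -0.002], 0.75), ([0.454, 0.114, 0.0], 0.45)]
brush [([0.565, 0.11, -0.002], 0.78)]
tub [([0.454, 0.115, -0.001], 0.8), ([0.529, -0.297, -0.002], 0.43)]
jar [([0.669, -0.03, -0.003], 0.8)]
tape [([0.453, -0.112, 0.002], 0.78)]
stamp [([0.677, 0.08, -0.0], 0.78)]
cup [([0.45, 0.006, 0.002], 0.92)]
glue [([0.571, -0.116, -0.001], 0.83)]
tube [([0.573, -0.003, -0.0], 0.45)]
side 44.61208666368276 316.0434383968901 194.24490939539345 [] [[-0.935, 0.18, -0.306, 0.198], [-0.355, -0.463, 0.812, 1.012], [0.005, 0.868, 0.497, 0.669], [0.0, 0.0, 0.0, 1.0]]
tray_two [([0.489, 0.294, -0.001], 0.61), ([0.456, 0.114, 0.001], 0.54)]
tray_three []
brush [([0.561, 0.106, -0.002], 0.78)]
tub [([0.458, 0.113, 0.0], 0.88)]
jar [([0.671, -0.03, -0.002], 0.93)]
tape [([0.455, -0.114, -0.004], 0.56)]
stamp [([0.675, 0.08, 0.002], 0.91)]
cup [([0.451, 0.002, -0.003], 0.9)]
glue []
tube [([0.572, 0.001, 0.003], 0.63)]
{'t': 1.1, 'joint_positions': array([-8.93383430e-01,  3.84679352e-01,  7.88962738e-03, -4.63993776e-06,
       -1.19398659e+00, -2.58594019e-01]), 'dq': array([-0.00157823,  0.00036697, -0.00033805,  0.00148771,  0.00103002,
       -0.00125038]), 'joint_torque': array([ 4.17700412e-04, -3.90476203e+01,  1.87625813e+01,  4.22451675e+00,
        1.54566066e-02, -1.74385980e-05]), 'tool_pos': array([ 0.25418685, -0.57095105,  0.22255779]), 'tcp_rot': array([-2.07881442e-01,  9.78154030e-01, -7.95783687e-06,  6.43947017e-06]), 'wrist_force': array([-0.88341876,  0.21499462,  0.06417587]), 'ft_torque': array([ 0.02916103,  0.02747959, -0.01639254]), 'grasp_force': 0.0, 'gripper_width': 0.9981996309501019}
```

View pics/top0.png

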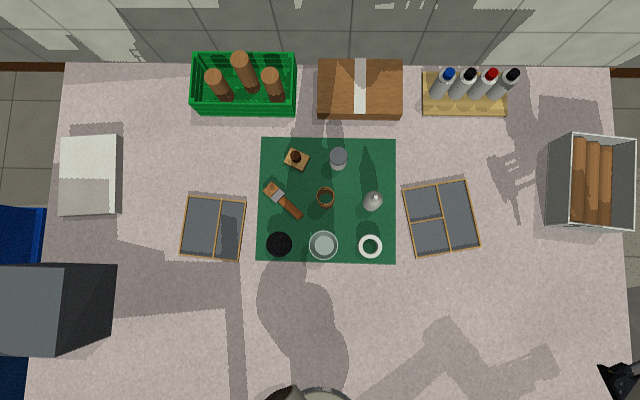

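View pics/side0.png

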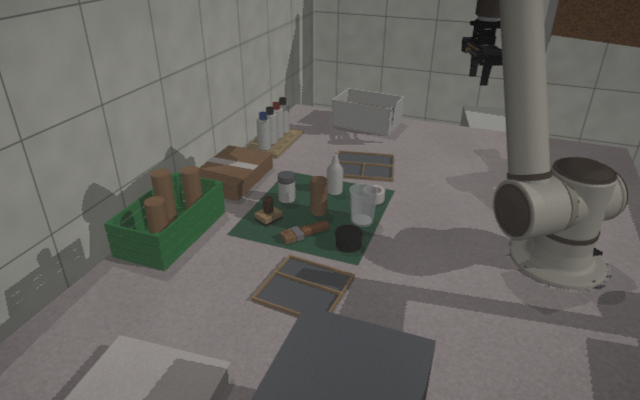

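The top view shows the tub at (279,244), brush at (283,200) with its bristles to the upper left, stamp at (296,158), jar at (338,158) and tape at (370,246). Tray two is at (213,227) and tray three at (441,218). The narrow and long compartments are both on the right (−y), so both tray yaws are near 0. The networks agree with the picture, so next I'll get the yaws from the masks.

```bash
cat > h.py <<'E'
from station import env
import numpy as np,cv2
from scipy.spatial.transform import Rotation as R
def ray(cam,px,z):
    k=env.calibration(cam);f=200/np.tan(np.radians(k["fovy"])/2);T=np.array(k["extrinsics"])
    px=np.atleast_2d(px).astype(float)
    d=np.c_[(px[:,0]-k["cx"])/f,-(px[:,1]-k["cy"])/f,-np.ones(len(px))]@T[:3,:3].T
    return T[:3,3]+d*((z-T[2,3])/d[:,2])[:,None]
def quat(a):  # tool down, closing line (tool y) along world direction a
    y=np.array([np.cos(a),np.sin(a),0]);z=np.array([0,0,-1.]);return R.from_matrix(np.c_[np.cross(y,z),y,z]).as_quat()
E
python3 - <<'E'
from h import *
env.get_image("top")
for n,z in(("tray_two",.01),("tray_three",.01),("brush",.012),("stamp",.022),("tub",.038),("jar",.076),("tape",.03)):
    r=env.regions_of("top",n)
    m=r[0]["pixels"].astype(np.uint8)
    c=max(cv2.findContours(m,0,cv2.CHAIN_APPROX_NONE)[0],key=cv2.contourArea)[:,0]
    P=ray("top",c,z)[:,:2]
    (cx,cy),s,a=cv2.minAreaRect((P*1000).astype(np.float32))
    print(n,[round(x["p"],2) for x in r],m.sum(),round(cx),round(cy),np.round(s),round(a,1))
im=env.get_image("top")[:,:,::-1]
cv2.imwrite("pics/c.png",cv2.resize(im[130:270,250:400],None,fx=4,fy=4,interpolation=2))
E
```

```text
tray_two [0.78] 3742 489 293 [162. 161.] 85.9
tray_three [0.63, 0.46] 4737 530 -294 [180. 171.] 11.6
brush [0.75, 0.64] 472 560 111 [121.  33.] 46.8
stamp [0.88] 367 671 79 [58. 45.] 64.4Traceback (most recent call last):
  File "<stdin>", line 5, in <module>
IndexError: list index out of range
```

```bash
python3 - <<'E'
from h import *
s=cv2.imread("pics/side0.png")[0:130,420:560];t=cv2.imread("pics/top0.png")[130:270,250:400]
a=cv2.resize(s,(380,353),interpolation=2);b=cv2.resize(t,(380,353),interpolation=2)
cv2.imwrite("pics/c.png",np.hstack([a,b]))
E
```

```text
(no output)
```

View pics/c.png

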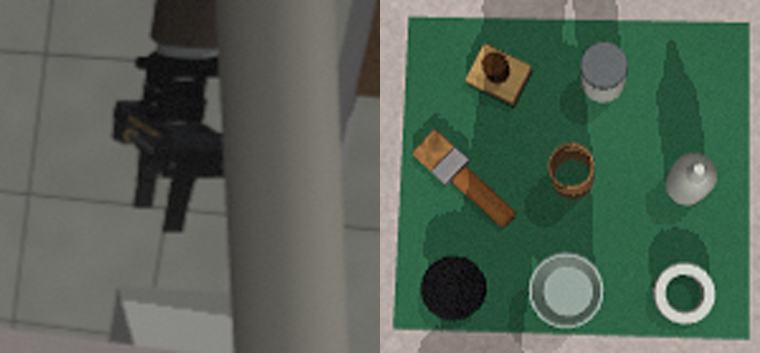

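The crop shows the gripper's long bar lying along the closing line. The stamp's long axis runs down to the right, which agrees with the yaw of about 64° from its mask. The brush bristles point to +x,+y. Stamp first, then brush.

```bash
cat >> h.py <<'E'
TR={2:(np.array([.4895,.2945]),np.radians(-4.1)),3:(np.array([.531,-.296]),np.radians(11.6))}
def best(p,a):  # of the two equal grasps, the one with the last joint nearest its middle
    c=[(abs(q[5]),b) for b in(a,a+np.pi) if (q:=env.inverse_kinematics(p,quat(b))) is not None]
    return min(c)[1]
def pick(xy,a,dz,op=1.,force=25,H=.25):
    up=[*xy,H];a=best(up,a);env.set_gripper(op);env.goto(up,quat(a))
    env.movel([*xy,dz+.03],v=.25);env.movel([*xy,dz],v=.08)
    env.set_gripper(0.,force);env.movel(up,v=.2)
    s=env.sense();print("picked width mm",round(s["gripper_width"]*87,1),"F",round(float(s["grasp_force"]),1),"t",s["t"]);return a
def place(tray,xy,a,dz,H=.25):
    o,t=TR[tray];c,s=np.cos(t),np.sin(t);xy=o+np.array([[c,-s],[s,c]])@np.array(xy)
    z=dz+.0045;env.goto([*xy,H],quat(a));env.movel([*xy,z+.03],v=.2);env.movel([*xy,z],v=.06)
    print("wrist F",np.round(env.sense()["wrist_force"],1),"width",round(env.sense()["gripper_width"]*87,1))
    env.set_gripper(env.sense()["gripper_width"]+.15);env.pause(.2);env.movel([*xy,H],v=.2)
    print("placed t",env.sense()["t"])
def turn(p,a,d):  # placing angle a+d, the same object turn mod pi; reports the flip
    b=best(p,a+d);return b,int(round((b-a-d)/np.pi))%2
E
python3 - <<'E'
from h import *
D=np.radians
a=pick((.674,.080),D(64.4),.028)
b,_=turn([.53,-.3,.25],a,D(11.6-64.4)); place(3,(0,-.044),b,.028)
g=np.array([.562,.109])-.005*np.array([np.cos(D(46.8)),np.sin(D(46.8))])
a=pick(g,D(136.8),.0075,op=.6)
b,f=turn([.49,.25,.25],a,D(-4.1-46.8)); place(2,(.005 if f else -.005,-.045),b,.0075); print("flip",f)
cv2.imwrite("pics/top1.png",env.get_image("top")[130:270,160:500,::-1].repeat(2,0).repeat(2,1))
E
```

```text
picked width mm 25.3 F 25.0 t 8.075
wrist F [ 0.7  0.5 -0.7] width 25.7
placed t 13.45
picked width mm 21.9 F 24.8 t 19.1917
wrist F [ 0.4 -0.4  0.1] width 21.4
placed t 24.8583
flip 1
```

View pics/top1.png

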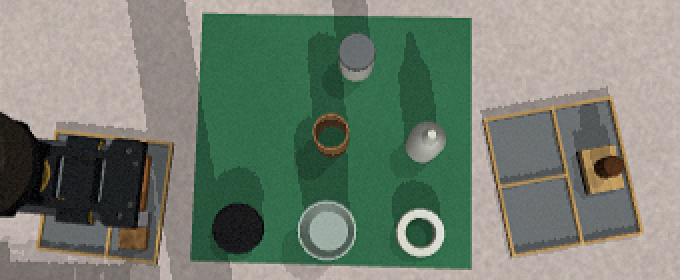

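The stamp stands in the long compartment at about (605,168). The brush is in the narrow compartment, with its bristles at (132,238) and the gripper above it. On to tub, tape and jar.

```bash
python3 - <<'E'
from h import *
D=np.radians
a=pick((.456,.114),D(0),.011)
b,_=turn([.49,.33,.25],a,D(-4.1)); place(2,(0,.032),b,.011)
a=pick((.454,-.113),D(45),.010)
b=best([.54,-.26,.25],D(11.6)); place(3,(-.044,.038),b,.010)
a=pick((.670,-.030),D(90),.038)
b=best([.57,-.26,.25],D(101.6)); place(3,(.044,.038),b,.038)
env.goto([.45,-.0,.35],quat(best([.45,0,.35],D(90))))
env.move_joints([-0.893, 0.385, 0.008, 0, -1.194, -0.259])
im=env.get_image("top")[130:270,160:500,::-1].repeat(2,0).repeat(2,1);cv2.imwrite("pics/top2.png",im)
cv2.imwrite("pics/side2.png",env.get_image("side")[:,:,::-1])
for n in "brush tub jar tape stamp cup glue tube".split():
    print(n,[(np.round(d["position"],3).tolist(),round(d["p"],2)) for c in("top","side") for d in env.spot_point(c,n)[:1]])
print(env.sense()["t"])
E
```

```text
picked width mm 61.8 F 25.0 t 30.6333
wrist F [ 0.6  0.  -2.2] width 62.0
placed t 35.425
picked width mm 60.0 F 25.0 t 41.0583
wrist F [ 0.7  0.2 -0.3] width 60.0
placed t 45.6583
picked width mm 45.3 F 25.0 t 50.8
wrist F [ 0.2 -0.5 -2. ] width 45.4
placed t 56.6667
brush [([0.487, 0.25, 0.002], 0.57), ([0.484, 0.249, 0.0], 0.67)]
tub [([0.495, 0.325, 0.004], 0.92), ([0.497, 0.326, -0.0], 0.68)]
jar [([0.561, -0.251, -0.001], 0.8), ([0.562, -0.253, 0.001], 0.88)]
tape [([0.479, -0.265, 0.0], 0.82), ([0.478, -0.265, -0.001], 0.89)]
stamp [([0.542, -0.341, 0.004], 0.95), ([0.541, -0.34, 0.003], 0.78)]
cup [([0.452, 0.004, 0.002], 0.91), ([0.453, 0.003, -0.006], 0.64)]
glue [([0.566, -0.114, -0.004], 0.65), ([0.567, -0.115, 0.002], 0.87)]
tube [([0.571, 0.002, -0.001], 0.78), ([0.57, 0.003, -0.0], 0.93)]
61.85
```

View pics/top2.png

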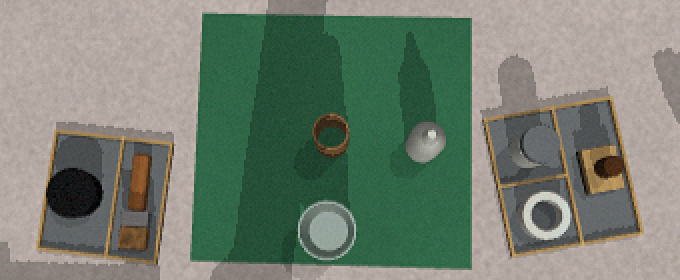

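View pics/side2.png

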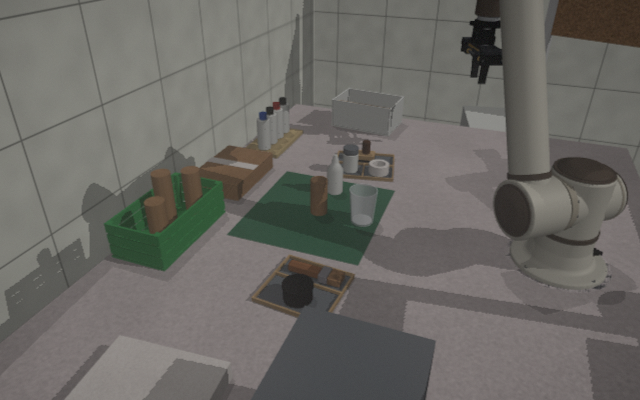

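In both views the tub at (75,193), brush at (137,200), jar at (535,150), tape at (547,215) and stamp at (603,170) are flat in their compartments. The cup, glue and tube are standing where they were, and the networks' positions agree. Handing in.

```bash
python3 -c "
from station import env
print(env.close_job())"
```

```text
the job is handed in; nothing more can be done
None
```

I handed the job in after about 62 s of the 120 s, with both kits made up: all five items look flat in their compartments in the final pictures, and the cup, glue bottle and tube stand where they were; the hand-in returned no verdict.

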